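# Find the rattling case and hold it out over the hand-over mat

### The arm

A 6-joint arm with a two-finger parallel gripper is mounted at the origin on the work surface. World frame = base frame: x ahead of the robot, y to its left, z up, the work surface at z = 0. Lengths are in m, angles in rad, forces in N, time in s.
With the tool pointing down it reaches from about 0.3 to 0.875 m from the base axis. Payload 6.4 kg.
Tool frame: the origin (TCP) lies at the very end of the fingers, on their centre line; the grasp point (between the pads) lies 19 mm behind it; z points along the fingers, y is the line along which they close (so a half turn about z gives the same grasp; the last joint's range is limited). The gripper opens to 85 mm and grips with 20 to 120 N. Pads are 22 mm wide; open, the fingers measure 114 mm over their backs; the gripper's body (76 mm by 85 mm) begins 54 mm behind the grasp point. The pads swing forward as they close: fully open they stand 13 mm farther back than shut.
Start: joints at [-1.443, 0.181, 1.607, -0, 1.354, -0.206], TCP at [0.188, -0.543, 0.231] pointing down, gripper open.
Joint ranges: [-2.99, 2.99], [-0.89, 2.07], [0.3, 2.58], [-1.14, 4.28], [0, 2.63], [-3.12, 3.12]. Speed limits (rad/s): [2.57, 2.57, 3.01, 3.14, 3.14, 3.14].

### API

Orientations are given as a unit quaternion [w, x, y, z].
In Python, from bench import * gives the robot as it stands. The module is installed in compiled form; this text tells all that it offers.
- The arm moves only by the tool arm_command, never from a script. Its arguments are lists of equal length, an entry for each row: "dp": the shift along the tool's x, y, z in units of 0.25 m (1.0 is 0.25 m), a list of three; "turn": the turn, a rotation vector about the tool's x, y, z in units of 30 degrees (1.0 is 30 degrees), a list of three; "jaw": the opening, from 0 (shut) to 1 (fully open). A call has 1 to 5 rows; each row is the pose to reach, as a shift and turn from the pose commanded when the call began, along the tool's axes at that moment; what a row does not reach only later rows make up. A row lasts 1/8 s, in which the tool goes at most 62.5 mm and 10.7 degrees, less where a joint would pass 70% of its speed; a pose out of reach is approached as far as the arm can. A call with a number of a shift or a turn outside -1 to 1 is refused whole. A call with a gripper value outside its range is refused whole. The fingers move at their own pace and stop on an object; the grip force is fixed at half the most. Time passes only in rows, so rows that repeat a pose let the fingers close. It gives the time, the measured TCP pose, the force, the opening and the grip force at its end, in the units of the state.
- get_obs(): the state, without advancing time (a new reading comes with each control period).
- camera(name): name is "scene" or "top" or "wrist"; returns the picture (480x640x3 uint8, blue, green, red); there is no depth.
- get_calibration(name): a dict with "camera_matrix" (3x3 intrinsics, pixels), "R" (3x3) and "t" (3): a world point X has camera coordinates R X + t; the wrist camera has in their place "mount" (4x4, takes a point from camera to tool coordinates, whose origin is the TCP and whose axes are the flange's). Camera axes: x right, y down, z forward; pixel columns grow to the right and rows downward; lengths in m; the calibration is good to about 2 mm. A picture is of the moment at which its call begins: read the wrist's pose just before it. get_calibration takes no time and is no camera call.
- hand_in(): hands the job in; it is judged then, once.
The state is a dict: "time_s": time; "q": joint angles; "dq": joint speeds; "joint_efforts": joint torques, N m; "eef_pos": TCP position; "eef_rot": TCP orientation; "wrist_force": force on the tool from outside, world axes, zero at the start; "torque": the same for the moment, N m; "opening": opening from 0.0 (shut) to 1.0 (fully open); "grasp_force": force on a finger pad.
Only numpy, scipy, OpenCV 4.12 (cv2) and the standard library are available. Lean on these libraries where they do the work, as an engineer would, in place of code of your own. Each camera call takes 0.05 s, during which the arm holds its last target. There are 200 camera calls.

### The job

Clear the round rubber hand-over mat by nesting the steel cup that stands on it fully into the other steel cup on the bench. Then lift and shake the sealed metal cases, rocking them end to end, to find the one with something loose in it; any silent case you picked up goes back flat on the bench, and nothing else is disturbed. Present the rattling case: hold it level over the middle of the mat, about 20 cm up, and finish while still holding it there.

Things in the scene. Friction and masses are not known exactly. Their poses are not given: they have to be found in the camera images.
- case_a: sealed plain metal case, 160 (its x) x 60 (y) x 50 mm (z), flat on the bench, 0.45-0.58 kg full. Origin: centre of underside. The 3 cases look alike: 2 packed tight, 1 (drawn anew each time) holds a loose 0.22 kg steel ball that can roll 57 mm either way from the middle along x (7 mm along y): it knocks on the end walls when shaken along x and shifts the balance when tilted end-down
- case_b: sealed metal case, in every outward way the same as case_a: 160 x 60 x 50 mm, origin at the centre of its underside, x along its length, z up; may or may not be the one with the loose ball
- case_c: sealed metal case, in every outward way the same as case_a: 160 x 60 x 50 mm, origin at the centre of its underside, x along its length, z up; may or may not be the one with the loose ball
- cup_mat: plain steel tapered cup, open upward, 70 mm high, outer diameter 64 mm at the rim and 40 mm at the foot, wall 3 mm, with a raised inner floor 26 mm above its underside; 0.15 kg. Fully nested, the upper cup stands 26 mm above the lower. Origin: centre of its underside, z up. This one stands on the mat
- cup_bench: plain steel tapered cup, open upward, 70 mm high, outer diameter 64 mm at the rim and 40 mm at the foot, wall 3 mm, with a raised inner floor 26 mm above its underside; 0.15 kg. Fully nested, the upper cup stands 26 mm above the lower. Origin: centre of its underside, z up. This one stands on the bench, nearer the robot than the mat
- mat: round black rubber mat, 140 mm diameter, 4 mm thick, fixed to the bench. Origin: centre of its underside
- brush: bystander: wire brush, 190 mm long, lying beyond the cases. Origin: at its underside, near its middle
- hammer: bystander: hammer, 250 mm long, lying beyond the cases. Origin: at its underside, near its middle
- stub: bystander: upright steel bar stub, 26 mm diameter, 30 mm high, on the near side between cases and cups. Origin: centre of its underside
- magnet: bystander: flat square welding magnet, 70 x 70 x 18 mm, by the mat. Origin: centre of its underside
- jar: bystander: closed glass jar, 60 mm diameter, 80 mm high, left of the mat. Origin: centre of its underside
- collar: bystander: steel collar ring, 48 mm diameter, 22 mm high, at the right of the cases. Origin: centre of its underside

How it is judged:
On the way, in this order (a step that is already met when the one before it is completed fails the run):
1. the cup from the mat is nested fully in the other cup and let go (horizontal distance between cup_mat and cup_bench below 0.006 m and z of cup_mat in the frame of cup_bench between 0.02 and 0.031 m and angle between the z axis of cup_mat and the z axis of cup_bench, either way round below 0.1 rad and angle between cup_bench's own z axis and vertical below 0.08 rad and height (world z) of cup_bench below 0.006 m and contact force between cup_mat and the fingers below 0.1 N), for 0.2 s.
2. the case with the loose content is off the bench and shaken so that its content runs to an end (((distance between slug_c0 and case_a below 0.085 m and height (world z) of case_a above 0.03 m and (x of slug_c0 in the frame of case_a above 0.045 m or x of slug_c0 in the frame of case_a below -0.045 m)) or (distance between slug_c0 and case_b below 0.085 m and height (world z) of case_b above 0.03 m and (x of slug_c0 in the frame of case_b above 0.045 m or x of slug_c0 in the frame of case_b below -0.045 m)) or (distance between slug_c0 and case_c below 0.085 m and height (world z) of case_c above 0.03 m and (x of slug_c0 in the frame of case_c above 0.045 m or x of slug_c0 in the frame of case_c below -0.045 m)))).
At the end, for the whole second after the job is handed in: the rattling case is gripped (over 3 N) and still, within 15 degrees of level, underside 14 to 29 cm above the bench, middle within 5 cm of the mat's middle; the other two lie flat on the bench; the mat's cup sits in the other cup (centres within 6 mm, 20 to 31 mm higher), upright on the bench (all of step 1 and ((distance between slug_c0 and case_a below 0.085 m and contact force between case_a and the fingers above 3 N and horizontal distance between case_a and mat below 0.05 m and height (world z) of case_a between 0.14 and 0.29 m and angle between case_a's own z axis and vertical below 0.26 rad and linear speed of case_a below 0.05 m/s and contact force between case_a and mat below 0.1 N and height (world z) of each of case_b, case_c below 0.006 m and angle between each of case_b, case_c's own z axis and vertical below 0.08 rad) or (distance between slug_c0 and case_b below 0.085 m and contact force between case_b and the fingers above 3 N and horizontal distance between case_b and mat below 0.05 m and height (world z) of case_b between 0.14 and 0.29 m and angle between case_b's own z axis and vertical below 0.26 rad and linear speed of case_b below 0.05 m/s and contact force between case_b and mat below 0.1 N and height (world z) of each of case_a, case_c below 0.006 m and angle between each of case_a, case_c's own z axis and vertical below 0.08 rad) or (distance between slug_c0 and case_c below 0.085 m and contact force between case_c and the fingers above 3 N and horizontal distance between case_c and mat below 0.05 m and height (world z) of case_c between 0.14 and 0.29 m and angle between case_c's own z axis and vertical below 0.26 rad and linear speed of case_c below 0.05 m/s and contact force between case_c and mat below 0.1 N and height (world z) of each of case_a, case_b below 0.006 m and angle between each of case_a, case_b's own z axis and vertical below 0.08 rad))); the arm keeps its last pose, push and grip.
It fails at once if a bystander (brush, hammer, stub, magnet, jar or collar) is moved more than 4 cm (distance of any of brush, hammer, stub, magnet, jar, collar from where it was at the start of the episode above 0.04 m).
It also fails if it takes over 72 s, if anything falls off the work surface, if the arm or the gripper's body presses on something with over 40 N, if the wrist force passes 120 N, or if a joint passes its speed limit or range.

## Working session

There is one attempt and no reset: what is moved stays moved. The work goes in short steps, Python scripts to look and compute and a tool call to move; the robot and the scene stay as the last step left them, time stands still between calls to the robot, and variables do not carry over. Pictures are saved under pics/ and viewed, at most 10 in all, crops included, and the job is handed in when it is done.

Besides the shell and the picture viewer there is one more tool, called after "Emit:" by a JSON object that holds its "method" and its "body". arm_command: Moves the arm, as the interface text tells. Its arguments: {"type":"object","properties":{"dp":{"type":"array"},"turn":{"type":"array"},"jaw":{"type":"array"}},"required":["dp","turn","jaw"]}

```bash
mkdir -p pics; python3 - <<'E'
from bench import *
import cv2
for n in("top","scene"):
    cv2.imwrite(f"pics/{n}0.png",camera(n)); c=get_calibration(n); print(n,c)
print(get_calibration("wrist")); print(get_obs())
E
```

```text
top {'camera_matrix': array([[574.78540124,   0.        , 320.85759478],
       [  0.        , 574.78540124, 241.01491191],
       [  0.        ,   0.        ,   1.        ]]), 'R': array([[ 0.02295793, -0.99959659,  0.0167211 ],
       [-0.98587692, -0.02541182, -0.16553231],
       [ 0.16589045, -0.01268467, -0.9860626 ]]), 't': array([-0.02441379,  0.56143334,  1.16940585])}
scene {'camera_matrix': array([[475.78482969,   0.        , 313.25787537],
       [  0.        , 475.78482969, 235.94422516],
       [  0.        ,   0.        ,   1.        ]]), 'R': array([[-0.85051813,  0.52584861, -0.01010663],
       [ 0.42935316,  0.68308947, -0.5908    ],
       [-0.30376763, -0.50682543, -0.80675474]]), 't': array([ 0.47741518, -0.21810785,  1.23683773])}
{'camera_matrix': array([[408.26498188,   0.        , 322.0328122 ],
       [  0.        , 408.26498188, 236.19206198],
       [  0.        ,   0.        ,   1.        ]]), 'mount': array([[ 7.79397080e-04, -9.65060921e-01, -2.62024448e-01,
         6.71050584e-02],
       [ 9.99999678e-01,  7.02237223e-04,  3.88113124e-04,
        -9
[... 177 characters left out ...]
00e+00]])}
{'time_s': 0.1, 'q': array([-1.44330130e+00,  1.81459195e-01,  1.60788962e+00, -3.35130762e-06,
        1.35381555e+00, -2.06270143e-01]), 'dq': array([ 0.00051568, -0.00036201, -0.00271622,  0.00095407, -0.0010278 ,
        0.00174943]), 'joint_efforts': array([ 1.80624911e-04, -4.45875084e+01, -3.52240634e+01, -2.85780307e-04,
        4.13079135e-03,  2.94411996e-05]), 'eef_pos': array([ 0.18833948, -0.54275991,  0.23048739]), 'eef_rot': array([-7.85306541e-04,  9.86107024e-01,  1.66109359e-01,  2.93099647e-05]), 'wrist_force': array([ 0.15179092, -0.61866709,  0.09655578]), 'torque': array([0.015197  , 0.01480378, 0.00368972]), 'grasp_force': 0.0, 'opening': 1.0035030963875164}
```

View pics/top0.png

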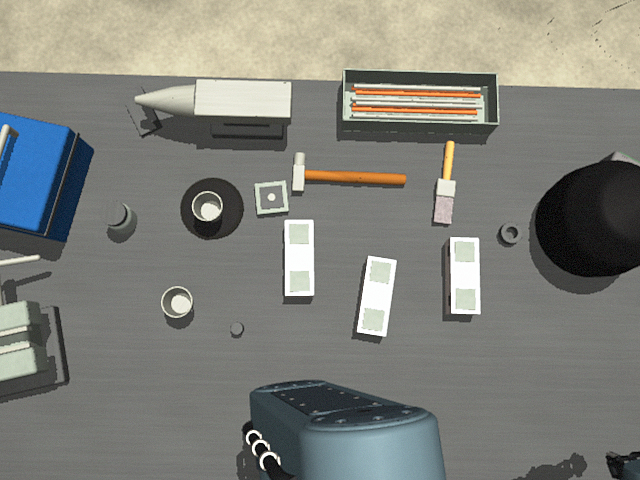

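View pics/scene0.png

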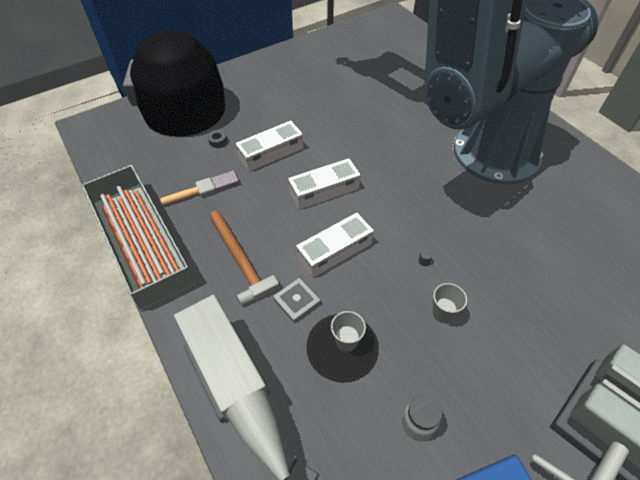

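The top view shows the mat cup's rim at about (207,206) on the mat at (212,208), and the bench cup at (177,302). The cases are at (299,258), (376,296) and (464,276), the stub at (237,329).

```bash
cat > h.py <<'E'
from bench import *
import cv2, numpy as np
from scipy.spatial.transform import Rotation as Ro
def cam(n,o=None):
    c=get_calibration(n); K=c["camera_matrix"]
    if n!="wrist": R,t=c["R"],c["t"]
    else:
        o=o or get_obs(); M=np.eye(4); q=o["eef_rot"]; M[:3,:3]=Ro.from_quat([q[1],q[2],q[3],q[0]]).as_matrix(); M[:3,3]=o["eef_pos"]
        T=np.linalg.inv(M@c["mount"]); R,t=T[:3,:3],T[:3,3]
    return K,R,t
def p2w(n,uv,z,o=None):
    K,R,t=cam(n,o); d=R.T@np.linalg.inv(K)@np.r_[uv,1]; C=-R.T@t
    return C+d*(z-C[2])/d[2]
def w2p(n,X,o=None):
    K,R,t=cam(n,o); p=K@(R@np.array(X,float)+t); return p[:2]/p[2]
def tool(d,o=None):  # world vec -> tool dp units
    o=o or get_obs(); q=o["eef_rot"]; return Ro.from_quat([q[1],q[2],q[3],q[0]]).inv().apply(d)/0.25
E
python3 - <<'E'
from h import *
im=cv2.imread("pics/top0.png"); g=cv2.cvtColor(im,cv2.COLOR_BGR2GRAY)
m=((g>150)*255).astype(np.uint8); m[:215]=0; m=cv2.morphologyEx(m,cv2.MORPH_CLOSE,np.ones((3,3)))
for c in cv2.findContours(m,0,2)[0]:
    if cv2.contourArea(c)<900 : continue
    if cv2.contourArea(c)>4000: continue
    b=cv2.boxPoints(cv2.minAreaRect(c)); P=np.array([p2w("top",u,.05) for u in b])[:,:2]
    e=[P[1]-P[0],P[2]-P[1]]; L=max(e,key=np.linalg.norm)
    print("rect",b.mean(0),P.mean(0),[np.linalg.norm(x) for x in e],np.degrees(np.arctan2(L[1],L[0])))
# fits of rim: project circle r=.032 and maximise gradient along it
gx=cv2.GaussianBlur(g,(0,0),1).astype(float)
gm=np.hypot(cv2.Sobel(gx,6,1,0),cv2.Sobel(gx,6,0,1))
a=np.linspace(0,2*np.pi,72)
from scipy.ndimage import map_coordinates as mc
def fit(c0,z,r):
    best=max(((mc(gm,np.array([w2p("top",[x+r*np.cos(t),y+r*np.sin(t),z]) for t in a[::2]]).T[::-1],order=1).mean(),x,y) for x in c0[0]+np.arange(-.012,.0121,.002) for y in c0[1]+np.arange(-.012,.0121,.002)))
    return best
for n,u,z,r in(("cupmat",(207,206),.074,.032),("cupbench",(177,302),.07,.032),("mat",(212,208),.004,.07)):
    print(n,fit(p2w("top",u,z),z,r))
for n,u,z in(("stub",(237,326),.03),("jar",(120,215),.08),("magnet",(271,197),.018)): print(n,p2w("top",u,z))
E
```

```text
rect [378.57782 456.24518] [ 0.13060342 -0.13555598] [np.float64(0.14301595955931398), np.float64(0.09422727494046818)] -85.40576372209654
rect [ 15.244373 359.05896 ] [0.30350163 0.60186887] [np.float64(0.07638453847932697), np.float64(0.06778363863997697)] -75.5242361330477
rect [376.63336 295.59314] [ 0.45010939 -0.12952097] [np.float64(0.1627181338641357), np.float64(0.06310072514564191)] -7.73096413244651
rect [464.9061  275.49155] [ 0.49671562 -0.31466118] [np.float64(0.06329355570141951), np.float64(0.16361498975922842)] 179.8762359797497
rect [299.0183 257.0088] [0.52702786 0.03440031] [np.float64(0.062419427314904484), np.float64(0.1621940465053662)] -177.53467364716772Traceback (most recent call last):
  File "<stdin>", line 19, in <module>
  File "<stdin>", line 16, in fit
  File "<stdin>", line 16, in <genexpr>
  File "h.py", line 15, in w2p
    K,R,t=cam(n,o); p=K@(R@np.array(X,float)+t); return p[:2]/p[2]
          ~~~^^^^^
  File "h.py", line 5, in cam
    c=get_calibration(n); K=c["camera_matrix"]
ValueError: time passes only in moves, steps and waits
```

```bash
sed -i 's/^def cam(n/import functools\nget_calibration=functools.lru_cache(None)(get_calibration)\ndef cam(n/' h.py
cat > fit.py <<'E'
from h import *
from scipy.ndimage import map_coordinates as mc
a=np.linspace(0,2*np.pi,72)[::2]
def fit(name,g,c0,z,r,o=None,w=.012):
    gx=cv2.GaussianBlur(g,(0,0),1).astype(float); gm=np.hypot(cv2.Sobel(gx,6,1,0),cv2.Sobel(gx,6,0,1))
    return max(((mc(gm,np.array([w2p(name,[x+r*np.cos(t),y+r*np.sin(t),z],o) for t in a]).T[::-1],order=1).mean(),x,y) for x in c0[0]+np.arange(-w,w+1e-4,.001) for y in c0[1]+np.arange(-w,w+1e-4,.001)))
E
python3 - <<'E'
from fit import *
for cn,L in(("top",(("cupmat",(207,206),.074,.032),("cupbench",(177,302),.07,.032),("mat",(212,208),.004,.07))),
 ("scene",(("cupmat",(349,327),.074,.032),("cupbench",(450,298),.07,.032),("mat",(342,348),.004,.07)))):
  g=cv2.imread(f"pics/{cn}0.png",0)
  for n,u,z,r in L: c0=p2w(cn,u,z);print(cn,n,c0,fit(cn,g,c0,z,r))
for n,u,z in(("stub",(237,326),.03),("jar",(120,215),.08),("magnet",(271,197),.018)): print(n,p2w("top",u,z))
E
```

```text
top cupmat [0.62514219 0.22842649 0.074     ] (np.float64(349.1037599497174), np.float64(0.6271421910915159), np.float64(0.22942649245665506))
top cupbench [0.42490786 0.27878496 0.07      ] (np.float64(205.33797241694674), np.float64(0.4259078616735008), np.float64(0.2807849624815073))
top mat [0.63674746 0.23054053 0.004     ] (np.float64(187.4561841687863), np.float64(0.6367474591219429), np.float64(0.23154052783575665))
scene cupmat [0.62737521 0.23237166 0.074     ] (np.float64(234.18881072385238), np.float64(0.6283752075476162), np.float64(0.22937166428857797))
scene cupbench [0.42922818 0.28313143 0.07      ] (np.float64(172.41236600876113), np.float64(0.4282281773473453), np.float64(0.28113143087594744))
scene mat [0.64196944 0.23608583 0.004     ] (np.float64(142.22968500322327), np.float64(0.6399694435499312), np.float64(0.23308583182596793))
stub [0.38021459 0.1600804  0.03      ]
jar [0.60000437 0.40492981 0.08      ]
magnet [0.66174594 0.10042787 0.018     ]
```

Emit:
{"method": "arm_command", "body": {"dp": [[0.9, -0.8, 0], [0.9, -0.8, 0], [0.9, -0.8, 0], [0.9, -0.8, 0], [0.9, -0.8, 0]], "turn": [[0, 0, 0.637], [0, 0, 0.637], [0, 0, 0.637], [0, 0, 0.637], [0, 0, 0.637]], "jaw": [1, 1, 1, 1, 1]}}

```text
time_s: 0.72
eef_pos: [0.336, -0.2783, 0.231]
eef_rot: [-0.0, 1.0, 0.0, 0.0]
wrist_force: [0.7, -0.9, -0.3]
opening: 1.003
grasp_force: 0.0
```

Emit:
{"method": "arm_command", "body": {"dp": [[0.6, -1, 0], [0.6, -1, 0], [0.6, -1, 0], [0.6, -1, 0], [0.6, -1, 0]], "turn": [[0, 0, 0], [0, 0, 0], [0, 0, 0], [0, 0, 0], [0, 0, 0]], "jaw": [1, 1, 1, 1, 1]}}

```text
time_s: 1.35
eef_pos: [0.486, -0.0279, 0.2311]
eef_rot: [-0.0, 1.0, 0.001, -0.0]
wrist_force: [-0.7, 0.1, -0.0]
opening: 1.0
grasp_force: 0.0
```

```bash
python3 - <<'E'
from bench import *
o=get_obs();print(o["time_s"],o["eef_pos"],o["eef_rot"],abs(o["dq"]).max())
E
```

```text
1.35 [ 0.48601231 -0.02789025  0.23106978] [-1.69438773e-04  9.99999309e-01  1.15994652e-03 -9.25316391e-05] 0.6830369815150533
```

Emit:
{"method": "arm_command", "body": {"dp": [[0.56, -1, 0.1], [0.56, -1, 0.1], [0.56, -1, 0.1], [0.56, -1, 0.1], [0.56, -1, 0.1]], "turn": [[0, 0, 0], [0, 0, 0], [0, 0, 0], [0, 0, 0], [0, 0, 0]], "jaw": [1, 1, 1, 1, 1]}}

```text
time_s: 1.98
eef_pos: [0.6256, 0.2223, 0.205]
eef_rot: [-0.0, 1.0, 0.001, -0.001]
wrist_force: [-0.2, -0.8, 0.0]
opening: 0.997
grasp_force: 0.0
```

```bash
python3 - <<'E'
from fit import *
o=get_obs(); im=camera("wrist"); cv2.imwrite("pics/w1.png",im)
print(o["eef_pos"],w2p("wrist",[.6275,.2294,.074],o))
c=fit("wrist",cv2.cvtColor(im,6),(.6275,.2294),.074,.032,o,.01); print(c)
E
```

```text
[0.62557375 0.22226764 0.20504468] [313.27061347 222.60685274]
(np.float64(472.27355084909436), np.float64(0.6275), np.float64(0.2304))
```

View pics/w1.png

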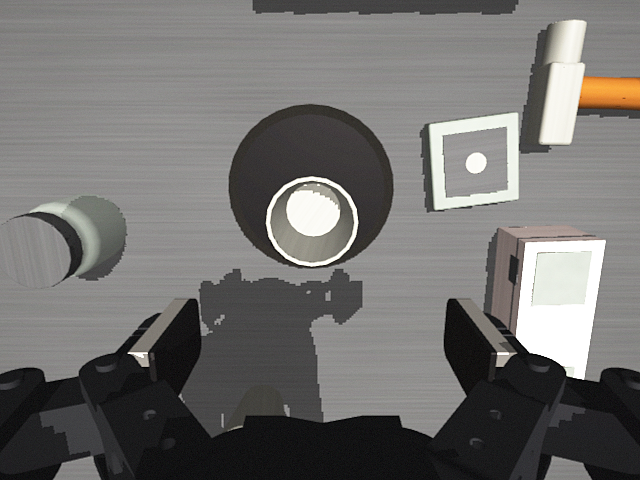

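The wrist view confirms the mat cup: rim centre is at (313,222), which fits to (0.6275, 0.2304). The jar and magnet are clear of the fingers.

Emit:
{"method": "arm_command", "body": {"dp": [[0.008, -0.032, 0.2], [0.008, -0.032, 0.4], [0.008, -0.032, 0.55], [0.008, -0.032, 0.632], [0.008, -0.032, 0.632]], "turn": [[0, 0, 0], [0, 0, 0], [0, 0, 0], [0, 0, 0], [0, 0, 0]], "jaw": [1, 1, 1, 1, 1]}}

```text
time_s: 2.65
eef_pos: [0.6261, 0.2271, 0.0467]
eef_rot: [0.0, 1.0, 0.0, -0.002]
wrist_force: [-0.2, 0.2, 0.5]
opening: 1.001
grasp_force: 0.0
```

Emit:
{"method": "arm_command", "body": {"dp": [[0, 0, 0], [0, 0, 0], [0, 0, 0], [0, 0, 0], [0, 0, 0]], "turn": [[0, 0, 0], [0, 0, 0], [0, 0, 0], [0, 0, 0], [0, 0, 0]], "jaw": [0.3, 0.3, 0.3, 0.3, 0.3]}}

```text
time_s: 3.28
eef_pos: [0.6295, 0.2279, 0.0517]
eef_rot: [-0.0, 1.0, 0.0, 0.003]
wrist_force: [-1.5, 0.7, 7.1]
opening: 0.712
grasp_force: 63.7
```

Emit:
{"method": "arm_command", "body": {"dp": [[0, 0, -0.1], [0, 0, -0.3], [0, 0, -0.5], [0, 0, -0.5], [0, 0, -0.5]], "turn": [[0, 0, 0], [0, 0, 0], [0, 0, 0], [0, 0, 0], [0, 0, 0]], "jaw": [0.3, 0.3, 0.3, 0.3, 0.3]}}

```text
time_s: 3.9
eef_pos: [0.6271, 0.2274, 0.1736]
eef_rot: [-0.0, 1.0, 0.0, 0.0]
wrist_force: [-1.4, 0.1, -2.3]
opening: 0.711
grasp_force: 65.3
```

```bash
python3 - <<'E'
from h import *
o=get_obs(); im=camera("wrist"); s=camera("scene"); cv2.imwrite("pics/w2.png",np.hstack([cv2.resize(im,(400,300)),cv2.resize(s[150:450,200:600],(400,300))]))
print(o["eef_pos"],o["eef_rot"],o["wrist_force"],o["opening"])
E
```

```text
[0.62709727 0.22744315 0.17355689] [-2.76886093e-05  9.99999967e-01  1.38669595e-04  2.12608195e-04] [-1.42554725  0.0613329  -2.33699005] 0.711444176761541
```

View pics/w2.png

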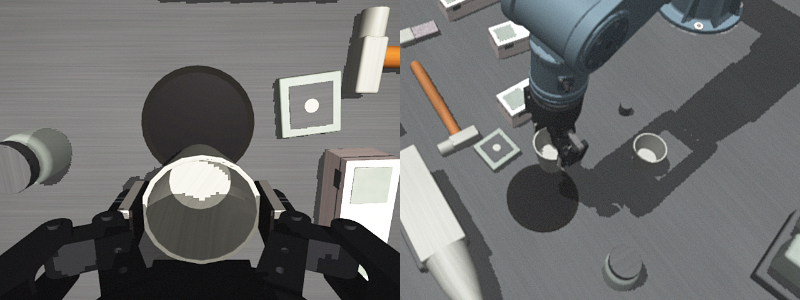

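The cup is held between the pads, rim up, clear of the mat (rim centre near (320,336) in the wrist view), and the bench cup is undisturbed. I'll measure any offset or tilt of the cup in the grip.

```bash
python3 - <<'E'
from fit import *
from scipy.optimize import differential_evolution as DE
o=get_obs(); im=camera("wrist"); g=cv2.GaussianBlur(cv2.cvtColor(im,6),(0,0),1.2).astype(float)
gm=np.minimum(np.hypot(cv2.Sobel(g,6,1,0),cv2.Sobel(g,6,0,1)),250)
K,R,t=cam("wrist",o); P=o["eef_pos"]
def pr(v):
    c=[]
    Rm=Ro.from_euler("xy",v[3:]).as_matrix()
    for r,h in((.032,0),(.029,0)):
        X=np.c_[r*np.cos(a),r*np.sin(a),0*a+h]@Rm.T+P+v[:3]
        p=(X@R.T+t)@K.T; c.append(p[:,:2]/p[:,2:])
    return np.vstack(c)
f=lambda v:-mc(gm,pr(v).T[::-1],order=1,mode='constant').mean()
for lim in(1e-4,.35):
    s=DE(f,[(-.012,.012)]*2+[(-.005,.04)]+[(-lim,lim)]*2,seed=1,maxiter=150); print(s.fun,s.x.round(4))
E
```

```text
-163.39565203439568 [-0.0018  0.0011  0.0215  0.0001  0.0001]
-165.8579372124358 [-0.002   0.0009  0.0213  0.0242  0.0049]
```

Emit:
{"method": "arm_command", "body": {"dp": [[-0.2, -0.05, 0], [-0.4, -0.1, 0], [-0.6, -0.16, 0], [-0.794, -0.21, 0], [-0.794, -0.21, 0]], "turn": [[0, 0, 0], [0, 0, 0], [0, 0, 0], [0, 0, 0], [0, 0, 0]], "jaw": [0.3, 0.3, 0.3, 0.3, 0.3]}}

```text
time_s: 4.68
eef_pos: [0.4247, 0.2804, 0.1716]
eef_rot: [0.001, 1.0, 0.002, -0.002]
wrist_force: [1.0, 0.0, -1.5]
opening: 0.707
grasp_force: 65.4
```

Emit:
{"method": "arm_command", "body": {"dp": [[0, 0, 0], [0, 0, 0]], "turn": [[0, 0, 0], [0, 0, 0]], "jaw": [0.3, 0.3]}}

```text
time_s: 4.92
eef_pos: [0.4299, 0.2796, 0.1731]
eef_rot: [0.0, 1.0, -0.0, 0.0]
wrist_force: [0.5, -0.0, -1.1]
opening: 0.709
grasp_force: 65.4
```

```bash
python3 - <<'E'
from fit import *
o=get_obs(); print(o["eef_pos"],o["wrist_force"])
g=cv2.cvtColor(camera("scene"),6); print(fit("scene",g,(.427,.281),.07,.032))
c=o["eef_pos"]+[-.002,.001,.0214]; print("held",c,fit("scene",g,c,c[2],.032))
E
```

```text
[0.42989835 0.27957452 0.17308194] [ 0.47052887 -0.04842147 -1.12245516]
(np.float64(147.34736266516313), np.float64(0.429), np.float64(0.281))
held [0.42789835 0.28057452 0.19448194] (np.float64(137.1527643520711), np.float64(0.4288983512307174), np.float64(0.27957452269741423))
```

Emit:
{"method": "arm_command", "body": {"dp": [[0, 0, 0.1], [0, 0, 0.2], [0, 0, 0.29], [0, 0, 0.35], [0, 0, 0.384]], "turn": [[0, 0, 0], [0, 0, 0], [0, 0, 0], [0, 0, 0], [0, 0, 0]], "jaw": [0.3, 0.3, 0.3, 0.3, 0.3]}}

```text
time_s: 5.6
eef_pos: [0.429, 0.2796, 0.0764]
eef_rot: [0.0, 1.0, -0.0, -0.0]
wrist_force: [-0.4, 0.4, -2.0]
opening: 0.712
grasp_force: 65.4
```

Emit:
{"method": "arm_command", "body": {"dp": [[0, 0, 0], [0, 0, 0]], "turn": [[0, 0, 0], [0, 0, 0]], "jaw": [0.3, 0.3]}}

```text
time_s: 5.85
eef_pos: [0.4295, 0.2802, 0.0781]
eef_rot: [-0.0, 1.0, 0.0, 0.001]
wrist_force: [-0.4, 0.1, -0.9]
opening: 0.708
grasp_force: 65.4
```

Emit:
{"method": "arm_command", "body": {"dp": [[0, 0, 0.008], [0, 0, 0.008], [0, 0, 0.008], [0, 0, 0.008], [0, 0, 0.008]], "turn": [[0, 0, 0], [0, 0, 0], [0, 0, 0], [0, 0, 0], [0, 0, 0]], "jaw": [0.3, 0.3, 0.85, 1, 1]}}

```text
time_s: 6.48
eef_pos: [0.429, 0.28, 0.0755]
eef_rot: [-0.0, 1.0, 0.0, 0.0]
wrist_force: [0.4, -0.6, 0.8]
opening: 1.0
grasp_force: 0.0
```

Emit:
{"method": "arm_command", "body": {"dp": [[0, 0, 0], [0, 0, -0.1], [0, 0, -0.3], [0, 0, -0.5], [0, 0, -0.5]], "turn": [[0, 0, 0], [0, 0, 0], [0, 0, 0], [0, 0, 0], [0, 0, 0]], "jaw": [1, 1, 1, 1, 1]}}

```text
time_s: 7.1
eef_pos: [0.4317, 0.281, 0.2051]
eef_rot: [-0.002, 1.0, 0.0, 0.004]
wrist_force: [0.8, -1.0, -0.9]
opening: 1.001
grasp_force: 0.0
```

```bash
python3 - <<'E'
from fit import *
o=get_obs(); im=camera("wrist"); cv2.imwrite("pics/w3.png",im[:,100:540]); g=cv2.cvtColor(im,6)
print(o["eef_pos"],o["wrist_force"])
for z in(.096,.105,.07): print(z,fit("wrist",g,(.428,.2805),z,.032,o,.008))
E
```

```text
[0.43165607 0.28104412 0.20509586] [ 0.82857306 -0.9927549  -0.87447368]
0.096 (np.float64(234.12986609067082), np.float64(0.428), np.float64(0.28250000000000003))
0.105 (np.float64(175.2598739102383), np.float64(0.432), np.float64(0.28350000000000003))
0.07 (np.float64(297.16236391889055), np.float64(0.42), np.float64(0.28250000000000003))
```

View pics/w3.png

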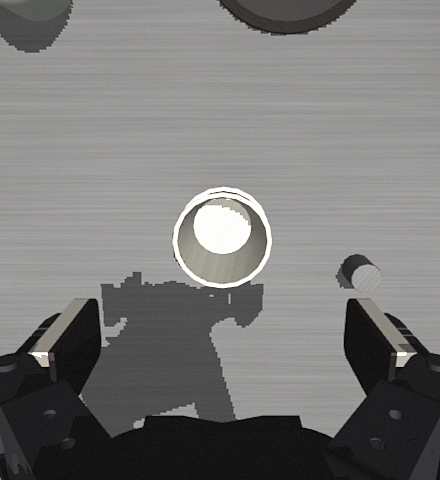

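The upper cup sits concentrically in the lower one (centre at about (222,237) in the crop). I'll check its height numerically and plan the case moves.

```bash
python3 - <<'E'
from fit import *
from scipy.optimize import differential_evolution as DE
for n in("wrist","scene"):
    o=get_obs(); g=cv2.GaussianBlur(cv2.cvtColor(camera(n),6),(0,0),1).astype(float)
    gm=np.minimum(np.hypot(cv2.Sobel(g,6,1,0),cv2.Sobel(g,6,0,1)),250); K,R,t=cam(n,o)
    def pr(v):
        c=[]
        for r in(.032,.029):
            p=(np.c_[r*np.cos(a)+v[0],r*np.sin(a)+v[1],0*a+v[2]]@R.T+t)@K.T; c.append(p[:,:2]/p[:,2:])
        return np.vstack(c)
    f=lambda v:-mc(gm,pr(v).T[::-1],order=1).mean()
    s=DE(f,[(.415,.44),(.27,.295),(.06,.12)],seed=1); print(n,s.fun,s.x.round(4),o["eef_pos"])
E
```

```text
wrist -223.70223847196613 [0.4266 0.2826 0.093 ] [0.43011843 0.28044123 0.20242924]
scene -173.0627182777414 [0.4291 0.2856 0.0989] [0.4289364  0.27995836 0.20055991]
```

Emit:
{"method": "arm_command", "body": {"dp": [[0.1, 0.25, 0.05], [0.2, 0.5, 0.1], [0.3, 0.75, 0.2], [0.392, 0.984, 0.3], [0.392, 0.984, 0.3]], "turn": [[0, 0, -0.083], [0, 0, -0.083], [0, 0, -0.083], [0, 0, -0.083], [0, 0, -0.083]], "jaw": [1, 1, 1, 1, 1]}}

```text
time_s: 7.88
eef_pos: [0.5255, 0.0312, 0.1219]
eef_rot: [-0.0, 1.0, 0.02, -0.003]
wrist_force: [0.6, 1.3, 1.2]
opening: 0.999
grasp_force: 0.0
```

Emit:
{"method": "arm_command", "body": {"dp": [[0, 0, 0], [0, 0, 0]], "turn": [[0, 0, 0], [0, 0, 0]], "jaw": [1, 1]}}

```text
time_s: 8.12
eef_pos: [0.5259, 0.0347, 0.1244]
eef_rot: [-0.0, 1.0, 0.022, -0.001]
wrist_force: [0.0, 0.6, -1.3]
opening: 1.0
grasp_force: 0.0
```

```bash
python3 - <<'E'
from h import *
o=get_obs(); print(o["eef_pos"],o["eef_rot"],o["torque"])
print(tool(np.array([.527,.0344,.009])-o["eef_pos"],o))
im=camera("wrist"); m=((cv2.cvtColor(im,6)>170)*255).astype(np.uint8)
m=cv2.morphologyEx(m,3,np.ones((5,5)))
# predicted top corners vs image, for check
th=np.radians(2.5); c,s=np.cos(th),np.sin(th)
for dx,dy in((.08,.03),(.08,-.03)):
    X=[.527+c*dx-s*dy,.0344+s*dx+c*dy,.05]; u=w2p("wrist",X,o); print(u); cv2.circle(im,tuple(int(k) for k in u),4,(0,0,255),1)
cv2.imwrite("pics/w4.png",im)
E
```

```text
[0.52589507 0.03471333 0.12440458] [-3.80271516e-04  9.99759691e-01  2.18924430e-02 -1.06593001e-03] [-0.03776824  0.03196497  0.00029135]
[0.00533677 0.00181814 0.46160673]
[265.55088788  95.60352761]
[384.65497856  95.71322791]
```

View pics/w4.png

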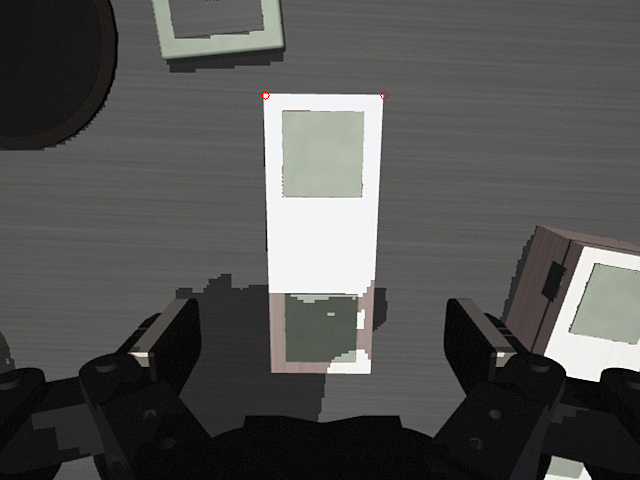

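Case A's far corners, predicted at (266,96) and (385,96), match the picture exactly, so its pose estimate is good. Descending to grasp it.

Emit:
{"method": "arm_command", "body": {"dp": [[0.005, 0.002, 0.15], [0.005, 0.002, 0.3], [0.005, 0.002, 0.41], [0.005, 0.002, 0.46], [0.005, 0.002, 0.46]], "turn": [[0, 0, 0], [0, 0, 0], [0, 0, 0], [0, 0, 0], [0, 0, 0]], "jaw": [1, 1, 1, 1, 1]}}

```text
time_s: 8.8
eef_pos: [0.5277, 0.0343, 0.0101]
eef_rot: [-0.0, 1.0, 0.022, -0.0]
wrist_force: [0.7, -0.3, 0.8]
opening: 1.0
grasp_force: 0.0
```

Emit:
{"method": "arm_command", "body": {"dp": [[0, 0, 0], [0, 0, 0], [0, 0, 0], [0, 0, 0], [0, 0, 0]], "turn": [[0, 0, 0], [0, 0, 0], [0, 0, 0], [0, 0, 0], [0, 0, 0]], "jaw": [0.3, 0.3, 0.3, 0.3, 0.3]}}

```text
time_s: 9.43
eef_pos: [0.5295, 0.0338, 0.012]
eef_rot: [-0.0, 1.0, 0.022, 0.001]
wrist_force: [0.0, 3.0, 5.3]
opening: 0.691
grasp_force: 66.9
```

Emit:
{"method": "arm_command", "body": {"dp": [[0, 0, -0.1], [0, 0, -0.3], [0, 0, -0.5], [0, 0, -0.5], [0, 0, -0.5]], "turn": [[0, 0, 0], [0, 0, 0], [0, 0, 0], [0, 0, 0], [0, 0, 0]], "jaw": [0.3, 0.3, 0.3, 0.3, 0.3]}}

```text
time_s: 10.05
eef_pos: [0.5271, 0.0336, 0.1343]
eef_rot: [-0.0, 1.0, 0.022, -0.001]
wrist_force: [-0.4, -0.1, -6.3]
opening: 0.695
grasp_force: 72.0
```

```bash
cat > s.py <<'E'
from h import *
o=get_obs(); T=tool(o["torque"],o)*.25; F=tool(o["wrist_force"],o)*.25
print(o["time_s"],o["eef_pos"].round(4),o["eef_rot"].round(4),"q",o["q"].round(2),"F",F.round(2),"T",T.round(3))
E
python3 s.py
```

```text
10.05 [0.5271 0.0336 0.1343] [-1.000e-04  9.998e-01  2.180e-02 -8.000e-04] q [-0.16  0.19  1.81 -0.    1.15  1.37] F [-0.38  0.12  6.26] T [-0.039 -0.045  0.003]
```

Emit:
{"method": "arm_command", "body": {"dp": [[0, 0, 0], [0, 0, 0], [0, 0, 0], [0, 0, 0], [0, 0, 0]], "turn": [[0, 0.35, 0], [0, 0.7, 0], [0, 0.9, 0], [0, 0.9, 0], [0, 0.9, 0]], "jaw": [0.3, 0.3, 0.3, 0.3, 0.3]}}

```text
time_s: 10.68
eef_pos: [0.5282, 0.0334, 0.1348]
eef_rot: [-0.005, 0.972, 0.021, 0.232]
wrist_force: [0.9, -0.7, -5.2]
opening: 0.692
grasp_force: 72.2
```

Emit:
{"method": "arm_command", "body": {"dp": [[0, 0, 0], [0, 0, 0], [0, 0, 0], [0, 0, 0], [0, 0, 0]], "turn": [[0, 0, 0], [0, -0.35, 0], [0, -0.7, 0], [0, -0.7, 0], [0, -0.7, 0]], "jaw": [0.3, 0.3, 0.3, 0.3, 0.3]}}

```text
time_s: 11.3
eef_pos: [0.5279, 0.0339, 0.1345]
eef_rot: [-0.001, 0.998, 0.022, 0.053]
wrist_force: [-0.3, 0.1, -6.1]
opening: 0.695
grasp_force: 72.1
```

```bash
python3 s.py
```

```text
11.3 [0.5279 0.0339 0.1345] [-0.0014  0.9984  0.0221  0.0528] q [-0.18  0.12  1.89  0.03  1.03  1.34] F [-0.92 -0.15  6.01] T [-0.037 -0.001  0.033]
```

Emit:
{"method": "arm_command", "body": {"dp": [[0, 0, 0], [0, 0, 0], [0, 0, 0], [0, 0, 0], [0, 0, 0]], "turn": [[0, -0.35, 0], [0, -0.7, 0], [0, -1, 0], [0, -1, 0], [0, -1, 0]], "jaw": [0.3, 0.3, 0.3, 0.3, 0.3]}}

```text
time_s: 11.92
eef_pos: [0.5277, 0.0336, 0.1351]
eef_rot: [0.004, 0.978, 0.022, -0.206]
wrist_force: [1.6, 0.2, -9.3]
opening: 0.69
grasp_force: 71.9
```

Emit:
{"method": "arm_command", "body": {"dp": [[0, 0, 0], [0, 0, 0], [0, 0, 0], [0, 0, 0], [0, 0, 0]], "turn": [[0, 0, 0], [0, 0.35, 0], [0, 0.6, 0], [0, 0.6, 0], [0, 0.6, 0]], "jaw": [0.3, 0.3, 0.3, 0.3, 0.3]}}

```text
time_s: 12.55
eef_pos: [0.5285, 0.0333, 0.1366]
eef_rot: [0.001, 0.998, 0.022, -0.052]
wrist_force: [0.3, -0.2, -5.6]
opening: 0.691
grasp_force: 72.4
```

```bash
python3 s.py
```

```text
12.55 [0.5285 0.0333 0.1366] [ 0.0014  0.9984  0.0217 -0.052 ] q [-0.15  0.26  1.72 -0.02  1.26  1.39] F [0.84 0.22 5.53] T [-0.01  -0.036 -0.015]
```

```bash
cat > m.py <<'E'
from h import *
L=[]
for i in range(6):
    o=get_obs(); L.append(np.r_[tool(o["wrist_force"],o)*.25,tool(o["torque"],o)*.25]); camera("top")
print(o["time_s"],o["eef_rot"].round(3),np.mean(L,0).round(3),np.std(L,0).round(3))
E
python3 m.py
```

```text
12.8 [ 0.001  0.998  0.022 -0.053] [0.962 0.164 5.264 0.015 0.013 0.009] [0.33  0.606 0.412 0.041 0.132 0.014]
```

Emit:
{"method": "arm_command", "body": {"dp": [[0, 0, 0], [0, 0, 0], [0, 0, 0], [0, 0, 0], [0, 0, 0]], "turn": [[0, 0.35, 0], [0, 0.7, 0], [0, 1, 0], [0, 1, 0], [0, 0.7, 0]], "jaw": [0.3, 0.3, 0.3, 0.3, 0.3]}}

```text
time_s: 13.48
eef_pos: [0.5247, 0.0336, 0.1337]
eef_rot: [-0.003, 0.992, 0.021, 0.125]
wrist_force: [-0.7, 0.3, -4.7]
opening: 0.696
grasp_force: 72.9
```

```bash
python3 m.py
```

```text
13.725 [-0.003  0.991  0.022  0.131] [-7.510e-01  3.510e-01  4.269e+00 -3.400e-02 -1.120e-01 -3.000e-03] [1.96  1.226 1.244 0.098 0.213 0.03 ]
```

```bash
cat > m.py <<'E'
from h import *
L=[]
for i in range(8):
    o=get_obs(); L.append(np.r_[tool(o["wrist_force"],o)*.25,tool(o["torque"],o)[1]*.25]); camera("top")
L=np.array(L); print(o["time_s"],o["eef_rot"].round(3),"mean",L.mean(0).round(3)); print("Fz",L[:,2].round(2),"Ty",L[:,3].round(3))
E
python3 m.py
```

```text
14.125 [-0.003  0.991  0.022  0.131] mean [-1.699 -0.151  5.35  -0.118]
Fz [5.29 5.12 5.83 4.98 5.87 5.5  4.83 5.38] Ty [-0.127 -0.142 -0.099 -0.129 -0.083 -0.136 -0.13  -0.101]
```

Emit:
{"method": "arm_command", "body": {"dp": [[0, 0, 0], [0, 0, 0], [0, 0, 0], [0, 0, 0], [0, 0, 0]], "turn": [[0, -0.35, 0], [0, -0.7, 0], [0, -1, 0], [0, -1, 0], [0, -1, 0]], "jaw": [0.3, 0.3, 0.3, 0.3, 0.3]}}

```text
time_s: 14.8
eef_pos: [0.5278, 0.0337, 0.1349]
eef_rot: [0.003, 0.991, 0.022, -0.13]
wrist_force: [-0.1, 0.4, -4.5]
opening: 0.693
grasp_force: 72.7
```

```bash
python3 m.py
```

```text
15.15 [ 0.003  0.991  0.022 -0.13 ] mean [1.164e+00 3.000e-03 4.652e+00 2.350e-01]
Fz [4.34 3.68 5.16 4.9  5.2  4.29 5.33 4.31] Ty [0.233 0.284 0.161 0.09  0.112 0.215 0.381 0.406]
```

```bash
python3 m.py
```

```text
15.55 [ 0.003  0.991  0.022 -0.131] mean [1.13  0.181 5.132 0.214]
Fz [5.54 5.3  5.   5.4  4.88 5.03 5.36 4.53] Ty [0.334 0.251 0.116 0.048 0.134 0.152 0.264 0.411]
```

Emit:
{"method": "arm_command", "body": {"dp": [[0, 0, 0], [0, 0, 0], [0, 0, 0], [0, 0, 0], [0, 0, 0]], "turn": [[0, 0.1, 0], [0, 0.2, 0], [0, 0.3, 0], [0, 0.3, 0], [0, 0.3, 0]], "jaw": [0.3, 0.3, 0.3, 0.3, 0.3]}}

```text
time_s: 16.23
eef_pos: [0.5283, 0.0335, 0.1354]
eef_rot: [0.001, 0.998, 0.022, -0.053]
wrist_force: [0.0, 0.3, -4.6]
opening: 0.693
grasp_force: 73.0
```

```bash
python3 m.py
```

```text
16.575 [ 0.001  0.998  0.022 -0.053] mean [ 0.451 -0.239  5.477  0.03 ]
Fz [4.52 5.68 6.1  5.11 5.43 5.71 5.25 6.01] Ty [ 0.085  0.029  0.026  0.008  0.04  -0.044  0.08   0.02 ]
```

Case A's balance hardly changes between the two end-down sides (about 0.03 N·m at ±6°, where the ball would give about 0.24). It looks silent, so I'll put it back flat and try case B.

Emit:
{"method": "arm_command", "body": {"dp": [[0, 0, 0], [0, 0, 0], [0, 0, 0]], "turn": [[0, 0.2, 0], [0, 0.203, 0], [0, 0.203, 0]], "jaw": [0.3, 0.3, 0.3]}}

```text
time_s: 17.0
eef_pos: [0.5283, 0.0334, 0.1357]
eef_rot: [0.0, 1.0, 0.022, 0.0]
wrist_force: [0.4, -0.7, -5.3]
opening: 0.692
grasp_force: 72.8
```

```bash
python3 m.py; python3 - <<'E'
from h import *
o=get_obs(); print(tool(np.array([.527,.0344,.0115])-o["eef_pos"],o),o["eef_pos"])
E
```

```text
17.35 [-0.     1.     0.022  0.001] mean [-0.082  0.184  5.181 -0.082]
Fz [5.34 5.23 5.44 4.76 4.93 5.7  4.92 5.13] Ty [-0.073 -0.082 -0.139 -0.083 -0.069 -0.026 -0.054 -0.128]
[-0.00538608 -0.00380963  0.49480387] [0.52823721 0.0334973  0.13520248]
```

Working through the signs, the ball would oppose the case's own pendulum moment, so my ±6° check could have masked it. The decisive test is to compare the moment at level after each tilt. After −tilt it is −0.08, so now I'll measure after +tilt.

Emit:
{"method": "arm_command", "body": {"dp": [[0, 0, 0], [0, 0, 0], [0, 0, 0], [0, 0, 0], [0, 0, 0]], "turn": [[0, 0.35, 0], [0, 0.6, 0], [0, 0.6, 0], [0, 0.6, 0], [0, 0.4, 0]], "jaw": [0.3, 0.3, 0.3, 0.3, 0.3]}}

```text
time_s: 18.02
eef_pos: [0.5278, 0.0334, 0.1354]
eef_rot: [-0.002, 0.994, 0.021, 0.103]
wrist_force: [0.7, 0.3, -4.7]
opening: 0.691
grasp_force: 73.1
```

Emit:
{"method": "arm_command", "body": {"dp": [[0, 0, 0], [0, 0, 0], [0, 0, 0], [0, 0, 0], [0, 0, 0]], "turn": [[0, -0.15, 0], [0, -0.3, 0], [0, -0.38, 0], [0, -0.38, 0], [0, -0.38, 0]], "jaw": [0.3, 0.3, 0.3, 0.3, 0.3]}}

```text
time_s: 18.65
eef_pos: [0.5287, 0.0335, 0.1353]
eef_rot: [-0.0, 1.0, 0.022, 0.006]
wrist_force: [0.6, -1.5, -4.4]
opening: 0.692
grasp_force: 73.1
```

```bash
python3 m.py
```

```text
19.0 [-0.     1.     0.022  0.006] mean [-0.221  0.497  5.064  0.111]
Fz [4.45 5.07 5.03 4.89 4.96 5.58 4.94 5.59] Ty [0.135 0.071 0.106 0.163 0.109 0.14  0.113 0.055]
```

The difference is about 0.19 N·m (+0.11 vs −0.08), with the ball's expected 0.24, and the knock showed in the force. Case A rattles, so I'll carry it over the mat.

Emit:
{"method": "arm_command", "body": {"dp": [[0.06, -0.1, -0.15], [0.18, -0.3, -0.3], [0.3, -0.5, -0.3], [0.4, -0.66, -0.3], [0.47, -0.774, -0.3]], "turn": [[0, -0.02, 0], [0, -0.02, 0], [0, -0.02, 0], [0, -0.02, 0], [0, -0.02, 0]], "jaw": [0.3, 0.3, 0.3, 0.3, 0.3]}}

```text
time_s: 19.68
eef_pos: [0.6367, 0.2342, 0.2115]
eef_rot: [-0.0, 1.0, 0.023, 0.001]
wrist_force: [0.2, 0.0, -5.4]
opening: 0.694
grasp_force: 73.0
```

Emit:
{"method": "arm_command", "body": {"dp": [[0, 0, 0], [0, 0, 0], [0, 0, 0], [0, 0, 0], [0, 0, 0]], "turn": [[0, 0, 0], [0, 0, 0], [0, 0, 0], [0, 0, 0], [0, 0, 0]], "jaw": [0.3, 0.3, 0.3, 0.3, 0.3]}}

```text
time_s: 20.3
eef_pos: [0.6362, 0.2314, 0.212]
eef_rot: [-0.0, 1.0, 0.021, 0.001]
wrist_force: [-0.6, 0.5, -5.0]
opening: 0.693
grasp_force: 73.1
```

```bash
python3 m.py; python3 - <<'E'
from h import *
o=get_obs(); print(o["eef_pos"],abs(o["dq"]).max(),o["grasp_force"])
cv2.imwrite("pics/s9.png",np.hstack([camera("scene")[100:,200:600],camera("top")[100:,60:460]]))
E
```

```text
20.65 [-0.     1.     0.022  0.001] mean [-0.288  0.183  5.359  0.082]
Fz [5.05 5.77 5.05 5.03 5.71 5.18 5.69 5.39] Ty [0.067 0.127 0.062 0.095 0.105 0.101 0.066 0.037]
[0.63616338 0.23194262 0.21169422] 0.0009795591861529148 73.10848474502563
```

View pics/s9.png

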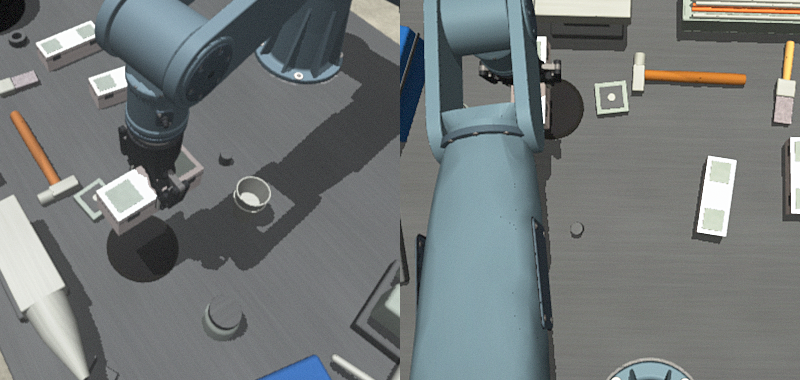

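The scene view shows the case held level over the mat (left panel about (130,195)). The nested cups are upright at (253,193), and the other cases and bystanders have not moved.

```bash
python3 -c "
from bench import *
print(hand_in())"
```

```text
the job is handed in; nothing more can be done
None
```

I nested the mat cup in the bench cup, found that the case nearest the mat rattles (its balance shifted about 0.19 N·m when rocked end to end; I did not need to lift the other two), and handed in holding it level over the middle of the mat about 20 cm up; no verdict was returned.

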